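# Slide the sharpening plate into its corner stop

### The arm

A 6-joint arm with a two-finger parallel gripper is mounted at the origin on the work surface. World frame = base frame: x ahead of the robot, y to its left, z up, the work surface at z = 0. Lengths are in m, angles in rad, forces in N, time in s.
With the tool pointing down it reaches from about 0.325 to 0.9 m from the base axis. Payload 6.1 kg.
Tool frame: the origin (TCP) lies at the very end of the fingers, on their centre line; the grasp point (between the pads) lies 19 mm behind it (tcp_to_grasp is the distance from the TCP to the grasp point, in m); z points along the fingers, y is the line along which they close (so a half turn about z gives the same grasp; the last joint's range is limited). The gripper opens to 85 mm and grips with 20 to 120 N. Pads are 22 mm wide; open, the fingers measure 114 mm over their backs; the gripper's body (76 mm by 85 mm) begins 54 mm behind the grasp point. The pads swing forward as they close: fully open they stand 13 mm farther back than shut.
Start: joints at [-1.321, 0.22, 1.526, -0, 1.395, -0.126], TCP at [0.229, -0.581, 0.231] pointing down, gripper open.
Joint ranges: [-2.98, 2.98], [-0.91, 2.08], [0.09, 2.57], [-1.24, 4.39], [0.2, 2.65], [-2.68, 2.68]. Speed limits (rad/s): [2.57, 2.57, 3.01, 3.14, 3.14, 3.14].

### API

Orientations are given as a unit quaternion [w, x, y, z].
In Python, from station import * gives the robot as it stands. The module is installed in compiled form; this text tells all that it offers.
- The arm moves only by the tool send_rows, never from a script. Its argument "targets" is a list of rows, each a list of 5 numbers: the shift along the tool's x, y, z normalised to -1 to 1, where 1 is 0.1 m, then the turn about the tool's z normalised to -1 to 1, where 1 is 180 degrees, then the opening, from 0 (shut) to 1 (fully open). In form: [[tx, ty, tz, twist, claw], ...]. A call has 1 to 20 rows; each row shifts and turns the commanded pose from where the row before left it, along the tool's axes as they then stand; what a row does not reach is not made up. A row lasts 1/8 s, in which the tool goes at most 62.5 mm and 10.7 degrees, less where a joint would pass 70% of its speed; a pose out of reach is approached as far as the arm can. A call with a number of a shift or a turn outside -1 to 1 is refused whole. A call with a gripper value outside its range is refused whole. The fingers move at their own pace and stop on an object; "newtons" is the grip in N (left out, the last holds). Time passes only in rows, so rows that do not move let the fingers close. It gives the time, the measured TCP pose, the force, the opening and the grip force at its end, in the units of the state.
- observe(): the state, without advancing time (a new reading comes with each control period).
- get_image(name): name is "side" or "top" or "wrist"; returns a dict with "img" (420x560x3 uint8, red, green, blue), "z_map" (420x560 float32, m along the optical axis (not along the pixel's ray), 0 where there is no reading), "camera_matrix" (3x3 intrinsics, pixels), "rvec" (rotation vector, rad) and "tvec" (3), from world to camera coordinates, as OpenCV has them. Camera axes: x right, y down, z forward; pixel columns grow to the right and rows downward; lengths in m; the calibration is good to about 2 mm. A picture is of the moment at which its call begins.
- job_done(): hands the job in; it is judged then, once.
The state is a dict: "t": time; "q": joint angles; "dq": joint speeds; "effort": joint torques, N m; "position": TCP position; "orientation": TCP orientation; "ft_force": force on the tool from outside, world axes, zero at the start; "torque": the same for the moment, N m; "finger_gap": finger opening in m; "grasp_force": force on a finger pad.
Only numpy, scipy, OpenCV 4.12 (cv2) and the standard library are available. Lean on these libraries where they do the work, as an engineer would, in place of code of your own. Each camera call takes 0.05 s, during which the arm holds its last target. There are 200 camera calls.

### The job

Before honing, the sharpening plate in its orange holder has to be seated in the wooden corner stop on the bench: push it along the bench with the fingertips until its long side lies flush against the long batten and its end is home against the short batten. Only push it, never lift, tip or carry it, leave everything else on the bench where it is, and finish with the hand clear.

Things in the scene. Friction and masses are not known exactly. Their poses are not given: they have to be found in the camera images.
- holder: Sharpening plate in an orange holder, one loose rigid block: 92 mm (its x) by 190 mm (its y) by 30 mm high, plus a dark steel plate 82 x 170 mm on top, 4 mm proud. 0.5 to 0.85 kg, slides flat on the bench, too wide to grip. Origin: centre of its underside, z up. Starts on the -x side of the long batten, clear of both battens, turned up to 0.28 rad from parallel.
- stop: Two fixed light-wood battens, 30 wide, 24 mm high, yaw within 0.18 rad of 0. Origin: inside corner at bench level, z up. Long batten: inside face on the plane x = 0, facing -x, from y = 0 to -290 mm. Short batten: inside face on the plane y = 0, facing -y, from x = 0 to -100 mm. The seated holder fills x -92 to 0, y -190 to 0 mm: its origin at (-46, -95) mm, its y axis parallel to the stop's.
- mug: Blue mug, 82 mm across, 92 mm high, handle at its +y; bystander beyond one of the battens. Origin: centre of its underside.
- oil: Yellow oil bottle with a red cap, 56 mm across, 150 mm high; bystander beyond one of the battens. Origin: centre of its underside.
- tin: Small round brass-coloured polish tin with a white lid, 66 mm across, 32 mm high; bystander on the robot's side of the short batten. Origin: centre of its underside.
- axe_head: Steel axe head lying on its cheek, 165 mm along its x, 110 mm along its y, 28 mm high; bystander on the left. Origin: middle of its underside, at bench level.
- file: Flat steel file with a wooden handle, 330 mm along its x, 26 mm wide and high; bystander on the right. Origin: 160 mm from the end of the handle, at bench level.
- wedge: Small wooden wedge block, 35 x 85 x 22 mm; bystander beyond the long batten. Origin: centre of its underside.
Not all that is in view belongs to the job. Leave any blue or pink look-alike of the holder alone.

How it is judged:
By the outcome, as a careful person would: the job done as asked, in the order asked, and still so for the second after the job is handed in, with the robot touching nothing.
It also fails if it takes over 58 s, if anything falls off the work surface, if the arm or the gripper's body presses on something with over 40 N, if the wrist force passes 120 N, or if a joint passes its speed limit or range.

## Working session

There is one attempt and no reset: what is moved stays moved. The work goes in short steps, Python scripts to look and compute and a tool call to move; the robot and the scene stay as the last step left them, time stands still between calls to the robot, and variables do not carry over. Pictures are saved under pics/ and viewed, at most 10 in all, crops included, and the job is handed in when it is done.

Besides the shell and the picture viewer there is one more tool, called after "Call:" by a JSON object that holds its "api" and its "payload", one argument or row to a line. send_rows: Moves the arm, as the interface text tells. Its arguments: {"type":"object","properties":{"targets":{"type":"array","items":{"type":"array","items":{"type":"number"}}},"newtons":{"type":"number"}},"required":["targets"]}

```bash
mkdir -p pics; cat > h.py <<'E'
from station import *
import numpy as np, cv2
def snap(n,f=None):
    d=get_image(n)
    if f: cv2.imwrite('pics/'+f,d['img'][:,:,::-1])
    R=cv2.Rodrigues(np.array(d['rvec'],float))[0]; t=np.array(d['tvec'],float).ravel(); K=np.array(d['camera_matrix'])
    v,u=np.mgrid[:420,:560]; z=d['z_map']
    c=np.stack([(u-K[0,2])/K[0,0]*z,(v-K[1,2])/K[1,1]*z,z],-1)
    d['W']=(c-t)@R; d['R'],d['t'],d['K']=R,t,K
    return d
def pix(d,u,v,h):
    r=d['R'].T@np.linalg.inv(d['K'])@[u,v,1]; o=-d['R'].T@d['t']
    return o+r*(h-o[2])/r[2]
E
python3 - <<'E'
from h import *
d=snap('top','top0.png'); np.savez('top0.npz',img=d['img'],W=d['W'])
e=snap('side','side0.png')
print(observe())
E
```

```text
{'t': 0.1, 'q': array([-1.32107408e+00,  2.21179700e-01,  1.52750093e+00, -3.08273675e-06,
        1.39470957e+00, -1.26132486e-01]), 'dq': array([ 0.0006066 , -0.0027206 , -0.00278199, -0.00028349,  0.00155667,
       -0.00076249]), 'effort': array([ 1.06376785e-03, -4.98243713e+01, -3.90545189e+01, -1.80854295e-04,
        5.71986879e-03, -1.25308122e-05]), 'position': array([ 0.22925659, -0.58084209,  0.23028631]), 'orientation': array([-8.96963008e-04,  9.82393113e-01,  1.86823347e-01, -5.70185745e-05]), 'ft_force': array([-0.68135009,  0.13767896, -0.71479134]), 'torque': array([-0.00486971,  0.00099047,  0.01026301]), 'grasp_force': 0.0, 'finger_gap': 0.08562133429960989}
```

View pics/top0.png

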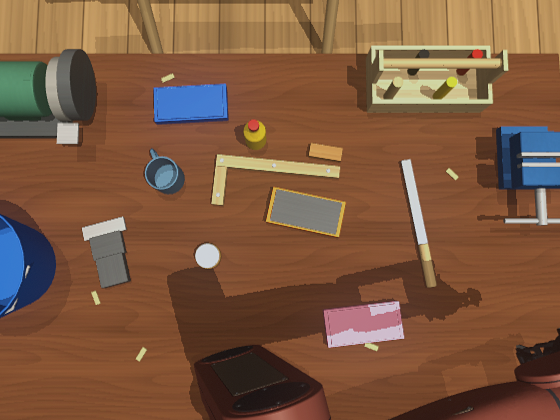

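View pics/side0.png

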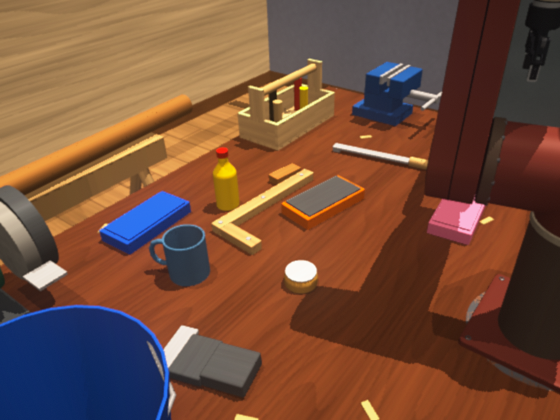

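The top view shows three look-alikes: blue block (190,103), pink block (363,324), and an orange block with a dark steel plate (306,212). The orange one fits the description, since it has the right colour and sits on the -x side of the long batten. The stop's inside corner is near (226,170), the tin is at (207,256), and the oil and mug are beyond the battens.

```bash
python3 - <<'E'
from h import *
d=snap('top'); img=d['img']; W=d['W']
cv2.imwrite('pics/crop0.png',cv2.resize(img[130:280,180:380,::-1],None,fx=4,fy=4,interpolation=cv2.INTER_CUBIC))
for u,v in [(306,212),(280,166),(218,190),(207,256),(255,240)]: print((u,v),W[v,u].round(4))
z=W[...,2]
roi=np.zeros(z.shape,bool); roi[180:245,258:355]=1
m=(roi&(z>.018)).astype(np.uint8); n,l,s,c=cv2.connectedComponentsWithStats(m); k=1+s[1:,4].argmax()
P=W[l==k][:,:2].astype(np.float32); r=cv2.minAreaRect(P); print('holder',r,cv2.boxPoints(r).round(4).tolist(),'z',np.median(z[l==k]))
hsv=cv2.cvtColor(img,cv2.COLOR_RGB2HSV)
roi[:]=0; roi[145:215,205:345]=1
m=(roi&(z>.014)&(z<.034)&(img[...,1]>130)&(img[...,0]>170)).astype(np.uint8); n,l,s,c=cv2.connectedComponentsWithStats(m)
print(s)
k=1+s[1:,4].argmax()
v,u=np.nonzero(l==k)
# long batten lower edge, right edge of short batten (subpixel-ish)
lo=[(uu,v[u==uu].max()+.5) for uu in range(235,333)]
re=[(u[v==vv].max()+.5,vv) for vv in range(178,200)]
A=np.array([pix(d,a,b,.024)[:2] for a,b in lo]); B=np.array([pix(d,a,b,.024)[:2] for a,b in re])
for Q in(A,B):
    f=cv2.fitLine(Q.astype(np.float32),cv2.DIST_HUBER,0,.01,.01).ravel(); print('line',f,np.arctan2(f[1],f[0]))
np.savez('seg.npz',lo=lo,re=re)
E
```

```text
(306, 212) [ 0.5156 -0.114   0.0331]
(280, 166) [ 0.6355 -0.0485  0.0234]
(218, 190) [0.5731 0.1103 0.024 ]
(207, 256) [0.4048 0.1352 0.031 ]
(255, 240) [0.4461 0.0159 0.0028]
holder ((0.4704231023788452, -0.10272306203842163), (0.18962407112121582, 0.18799588084220886), 77.85408782958984) [[0.358599990606308, -0.17560000717639923], [0.5424000024795532, -0.2152000069618225], [0.5823000073432922, -0.02979999966919422], [0.398499995470047, 0.009700000286102295]] z 0.03277166959960925
[[     0      0    560    420 232819]
 [   309    145     33     16    392]
 [   212    155    128     50   1787]
 [   268    187     26     28    105]
 [   295    192     50     23     97]]
line [ 0.0980946   0.9951771   0.62022394 -0.05743137] 1.4725437
line [ 0.9945921  -0.10385888  0.57648736  0.09551492] -0.1040465
```

View pics/crop0.png

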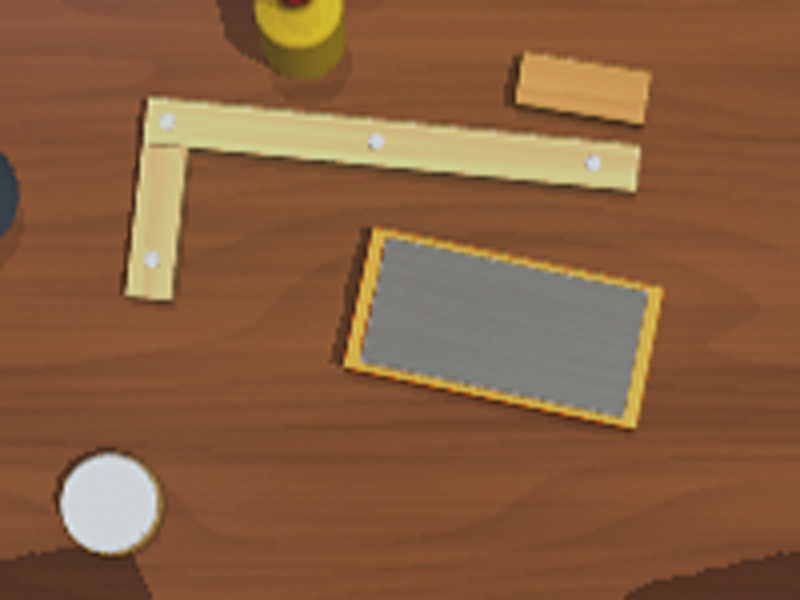

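The crop confirms the orange holder with the dark steel plate. Its crop corners are TL(375,229), TR(663,289), BR(635,428) and BL(345,366).

```bash
cat >> h.py <<'E'
def fit(Q): return cv2.fitLine(np.asarray(Q,np.float32),cv2.DIST_HUBER,0,.01,.01).ravel().astype(float)
def stop(d):
    s=np.load('seg.npz'); A=fit([pix(d,a,b,.024)[:2] for a,b in s['lo']]); B=fit([pix(d,a,b,.024)[:2] for a,b in s['re']])
    k=np.linalg.solve(np.c_[A[:2],-B[:2]],B[2:]-A[2:]); c=A[2:]+k[0]*A[:2]
    return c,-(np.arctan2(A[0],A[1]))
def holder(d):
    z=d['W'][...,2]; hsv=cv2.cvtColor(d['img'],cv2.COLOR_RGB2HSV)
    roi=np.zeros(z.shape,np.uint8); roi[150:260,205:365]=1
    W=d['W']; m=(roi>0)&(z>.0275)&(z<.045)&(W[...,0]>.43)
    n,l,s,c=cv2.connectedComponentsWithStats(m.astype(np.uint8)); k=1+s[1:,4].argmax()
    cs=max(cv2.findContours((l==k).astype(np.uint8),0,1)[0],key=cv2.contourArea)[:,0]
    P=np.array([pix(d,a,b,.03)[:2] for a,b in cs],np.float32)
    return cv2.minAreaRect(P)
def tostop(p,c,a): 
    R=np.array([[np.cos(a),-np.sin(a)],[np.sin(a),np.cos(a)]]); return (np.asarray(p)-c)@R
E
python3 - <<'E'
from h import *
d=snap('top'); c,a=stop(d); print('stop',c,a)
q=[pix(d,(x+.5)/4-.5+180,(y+.5)/4-.5+130,.03)[:2] for x,y in[(375,229),(663,289),(635,428),(345,366)]]
q=np.array(q); print(q.round(4), 'c',q.mean(0)); print('sides',np.linalg.norm(q-np.roll(q,-1,0),axis=1))
e=q[0]-q[1]; print('yaw',np.arctan2(-e[0],e[1])); e=q[3]-q[2]; print('yaw',np.arctan2(-e[0],e[1]))
print('in stop',tostop(q,c,a).round(4),tostop(q.mean(0),c,a)); print('auto',holder(d))
o=observe(); print(o['position'],o['orientation'])
W=d['W'];z=W[...,2]; print('tin',[pix(d,207,256,.032)])
E
```

```text
stop [0.63470066 0.08943608] -0.09825261050009676
[[ 0.5803 -0.0315]
 [ 0.5417 -0.2144]
 [ 0.4535 -0.1954]
 [ 0.4927 -0.0125]] c [ 0.51702629 -0.11346842]
sides [0.1869526  0.09026299 0.18706476 0.08961185]
yaw -0.20771430142284936
yaw -0.21119813247207245
in stop [[-0.0423 -0.1257]
 [-0.0627 -0.3115]
 [-0.1524 -0.3013]
 [-0.1313 -0.1154]] [-0.097203   -0.21346914]
auto ((0.5166407823562622, -0.11248273402452469), (0.18920071423053741, 0.09167756885290146), 77.88836669921875)
[ 0.22929025 -0.58098842  0.23057808] [-6.47489947e-04  9.82395582e-01  1.86811405e-01 -2.51469217e-05]
tin [array([0.40477057, 0.13502307, 0.032     ])]
```

Call:
{"api": "send_rows", "payload": {
  "targets": [
    [0,0,0,0.0503,0.5],
    [0,0,0,0.0503,0.5],
    [0,0,0,0.0503,0.5],
    [0.14,-0.49,0,0,0.5],
    [0.14,-0.49,0,0,0.5],
    [0.14,-0.49,0,0,0.5],
    [0.14,-0.49,0,0,0.5],
    [0.14,-0.49,0,0,0.5],
    [0.14,-0.49,0,0,0.5],
    [0.14,-0.49,0,0,0.5],
    [0.14,-0.49,0,0,0.5],
    [0.14,-0.49,0,0,0.5],
    [0.14,-0.49,0,0,0.5],
    [0,0,0,0,0.5],
    [0,0,0,0,0.5]
  ]
}}

```text
t: 2.08
position: [0.4166, -0.1077, 0.2312]
orientation: [0.0, 0.999, -0.049, -0.0]
ft_force: [-0.2, 0.2, 0.2]
finger_gap: 0.043
grasp_force: 0.0
```

```bash
cat >> h.py <<'E'
from scipy.spatial.transform import Rotation as Ro
C=np.array([0.6347,0.0894]); YAW=-0.0983
def st():
    o=observe(); q=o['orientation']; M=Ro.from_quat([q[1],q[2],q[3],q[0]]).as_matrix()
    print('t',o['t'],'stopxy',tostop(o['position'][:2],C,YAW).round(4),'z',o['position'][2].round(4),'yaw-rel',round(np.arctan2(M[1,0],M[0,0])-YAW,4),'tilt',M[:2,2].round(4),'F',o['ft_force'].round(1),'gap',round(o['finger_gap'],4),'q',o['q'].round(2))
def hs(d):
    r=holder(d); b=cv2.boxPoints(r); (x,y),(w,h),g=r; g=np.radians(g); 
    if w>h: g-=np.pi/2
    print('holder stop',tostop((x,y),C,YAW).round(4),'rel',round((g-YAW+np.pi/4)%(np.pi/2)-np.pi/4,4),'wh',round(w,4),round(h,4),'corners',tostop(b,C,YAW).round(4).tolist())
E
python3 -c "
from h import *
st()"
```

```text
t 2.075 stopxy [-0.1977 -0.2175] z 0.2312 yaw-rel 0.0011 tilt [-0.0003 -0.0005] F [-0.2  0.2  0.2] gap 0.043 q [-0.44 -0.27  2.   -0.    1.4   1.23]
```

Call:
{"api": "send_rows", "payload": {
  "targets": [
    [0,-0.04,0.5,0,0.5],
    [0,0,0.5,0,0.5],
    [0,0,0.5,0,0.5],
    [0,0,0.4,0,0.5],
    [0,0,0.2,0,0.5],
    [0,0,0.1,0,0.5],
    [0,0,0,0,0.5],
    [0,0,0,0,0.5]
  ]
}}

```text
t: 3.08
position: [0.418, -0.1043, 0.0123]
orientation: [0.0, 0.999, -0.049, 0.001]
ft_force: [-0.1, -0.3, 0.2]
finger_gap: 0.0424
grasp_force: 0.0
```

```bash
python3 -c "
from h import *
d=snap('side');st()
cv2.imwrite('pics/s1.png',cv2.resize(d['img'][100:300,220:460,::-1],None,fx=3,fy=3))"
```

```text
t 3.125 stopxy [-0.1965 -0.2139] z 0.0124 yaw-rel -0.0003 tilt [ 0.0021 -0.001 ] F [ 0.6  0.4 -0.4] gap 0.0427 q [-0.43  0.05  2.18 -0.    0.91  1.24]
```

View pics/s1.png

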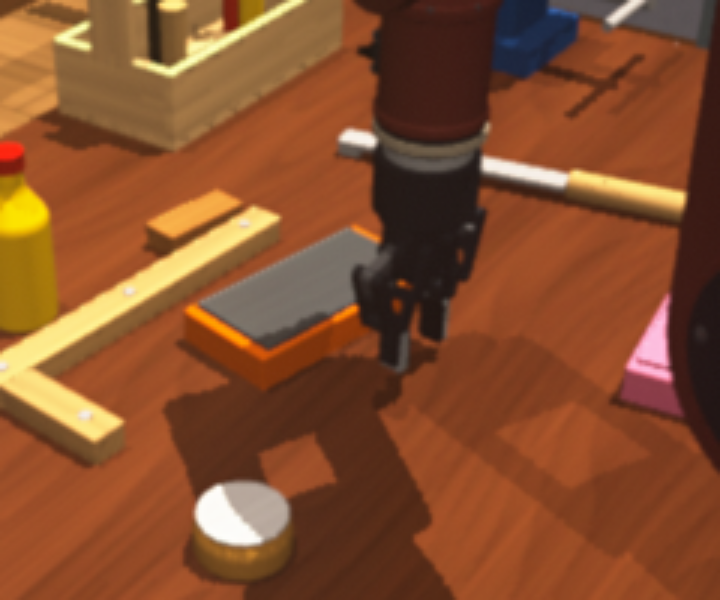

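The side view shows the fingertips (390,365) low behind the holder's robot-side long face, clear of the bench and everything else.

Call:
{"api": "send_rows", "payload": {
  "targets": [
    [0.1,0,0.02,0,0.5],
    [0.1,0,0.02,0,0.5],
    [0.1,0,0,0,0.5],
    [0.05,0,0,0,0.5],
    [0.05,0,0,0,0.5],
    [0.05,0,0,0,0.5],
    [0.05,0,0,0,0.5],
    [0.05,0,0,0,0.5],
    [0.05,0,0,0,0.5],
    [0.05,0,0,0,0.5],
    [0.05,0,0,0,0.5],
    [0.05,0,0,0,0.5],
    [0.05,0,0,0,0.5],
    [0,0,0,0,0.5]
  ]
}}

```text
t: 4.88
position: [0.4954, -0.111, 0.0068]
orientation: [-0.0, 0.999, -0.049, -0.002]
ft_force: [-5.5, 0.4, 2.8]
finger_gap: 0.0426
grasp_force: 2.5
```

```bash
python3 -c "
from h import *
st();d=snap('top')
cv2.imwrite('pics/t2.png',cv2.resize(d['img'][130:280,180:380,::-1],None,fx=4,fy=4,interpolation=cv2.INTER_CUBIC))"
```

```text
t 4.875 stopxy [-0.119  -0.2131] z 0.0068 yaw-rel 0.0002 tilt [-0.0035  0.0009] F [-5.5  0.4  2.8] gap 0.0426 q [-0.38  0.24  1.98 -0.    0.93  1.29]
```

View pics/t2.png

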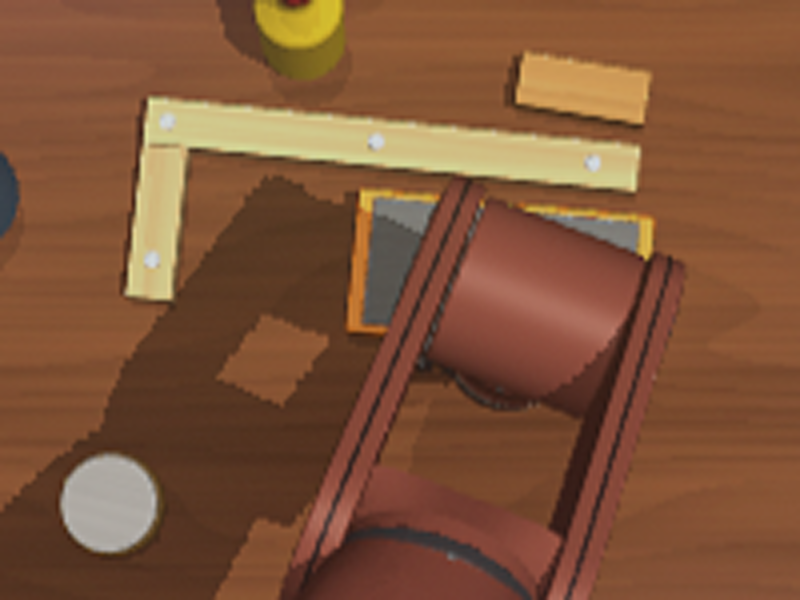

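The holder's top edge in the crop, (360,190) to (652,216), is now parallel to the batten, with roughly 15 mm of gap. I'll push 12 mm more, back off, rise, move round to the -y end and rotate.

Call:
{"api": "send_rows", "payload": {
  "targets": [
    [0.04,0,0,0,0.5],
    [0.04,0,0,0,0.5],
    [0.04,0,0,0,0.5],
    [0,0,0,0,0.5],
    [-0.2,0,0,0,0.5],
    [-0.2,0,0,0,0.5],
    [0,0,-0.5,0,0.5],
    [0,0,-0.5,0,0.5],
    [0.2,0.5,-0.3,0,0.5],
    [0.4,0.5,0,0,0.5],
    [0.4,0.5,0,0,0.5]
  ]
}}

```text
t: 6.3
position: [0.5541, -0.2673, 0.1389]
orientation: [0.001, 0.999, -0.049, 0.002]
ft_force: [0.1, 0.4, 1.3]
finger_gap: 0.0428
grasp_force: 0.0
```

Call:
{"api": "send_rows", "payload": {
  "targets": [
    [0,0,0,-0.0555,0.5],
    [0,0,0,-0.0555,0.5],
    [0,0,0,-0.0555,0.5],
    [0,0,0,-0.0555,0.5],
    [0,0,0,-0.0555,0.5],
    [0,0,0,-0.0555,0.5],
    [0,0,0,-0.0555,0.5],
    [0,0,0,-0.0555,0.5],
    [0,0,0,-0.056,0.5],
    [0,0,0,0,0.5],
    [0,0,0,0,0.5]
  ]
}}

```text
t: 7.68
position: [0.5523, -0.2652, 0.1374]
orientation: [0.0, 0.742, 0.67, 0.0]
ft_force: [0.4, -0.7, 0.7]
finger_gap: 0.0431
grasp_force: 0.0
```

```bash
python3 -c "
from h import *
st();d=snap('top');hs(d)
cv2.imwrite('pics/t3.png',cv2.resize(d['img'][130:280,180:380,::-1],None,fx=4,fy=4,interpolation=cv2.INTER_CUBIC))"
```

```text
t 7.675 stopxy [-0.0472 -0.361 ] z 0.1374 yaw-rel 1.5674 tilt [ 0.0006 -0.0003] F [ 0.4 -0.7  0.7] gap 0.0431 q [-0.58  0.27  1.65  0.    1.22 -0.47]
holder stop [-0.0513 -0.2075] rel 0.0002 wh 0.1893 0.0918 corners [[-0.0971, -0.3021], [-0.0054, -0.3021], [-0.0054, -0.1128], [-0.0972, -0.1128]]
```

View pics/t3.png

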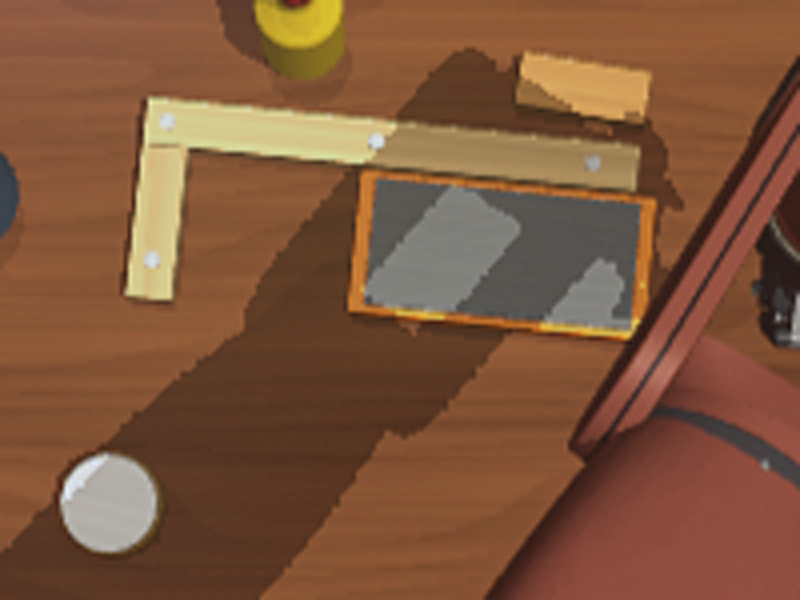

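The holder is parallel to the stop with about a 5 mm gap to the long batten. It needs to travel 112 mm to the short batten, so I'll descend and push along +y.

Call:
{"api": "send_rows", "payload": {
  "targets": [
    [0,-0.04,0.4,0,0.5],
    [0,0,0.4,0,0.5],
    [0,0,0.3,0,0.5],
    [0,0,0.15,0,0.5],
    [0,0,0.04,0,0.5],
    [0,0,0,0,0.5],
    [0,0,0,0,0.5]
  ]
}}

```text
t: 8.6
position: [0.5491, -0.2654, 0.0098]
orientation: [0.001, 0.741, 0.671, 0.0]
ft_force: [0.3, 0.4, 0.4]
finger_gap: 0.0428
grasp_force: 0.0
```

Call:
{"api": "send_rows", "payload": {
  "targets": [
    [0.15,0,0,0,0.5],
    [0.15,0,0,0,0.5],
    [0.06,0,0,0,0.5],
    [0.06,0,0,0,0.5],
    [0.08,0,0,0,0.5],
    [0.08,0,0,0,0.5],
    [0.08,0,0,0,0.5],
    [0.08,0,0,0,0.5],
    [0.08,0,0,0,0.5],
    [0.08,0,0,0,0.5],
    [0.08,0,0,0,0.5],
    [0.08,0,0,0,0.5],
    [0.08,0,0,0,0.5],
    [0.08,0,0,0,0.5],
    [0.08,0,0,0,0.5],
    [0.05,0,0,0,0.5],
    [0.05,0,0,0,0.5],
    [0,0,0,0,0.5]
  ]
}}

```text
t: 10.85
position: [0.5619, -0.1246, 0.0083]
orientation: [-0.0, 0.741, 0.672, 0.0]
ft_force: [0.1, -0.7, 0.9]
finger_gap: 0.0428
grasp_force: 0.6
```

```bash
python3 -c "
from h import *
st();d=snap('top');hs(d)
cv2.imwrite('pics/t4.png',cv2.resize(d['img'][130:280,180:380,::-1],None,fx=4,fy=4,interpolation=cv2.INTER_CUBIC))"
```

```text
t 10.85 stopxy [-0.0515 -0.2201] z 0.0083 yaw-rel 1.5711 tilt [0.     0.0009] F [ 0.1 -0.7  0.9] gap 0.0428 q [-0.36  0.37  1.8   0.    0.97 -0.26]
holder stop [-0.0513 -0.0845] rel -0.0031 wh 0.1346 0.0919 corners [[-0.0974, -0.1517], [-0.0055, -0.152], [-0.0051, -0.0174], [-0.097, -0.0171]]
```

View pics/t4.png

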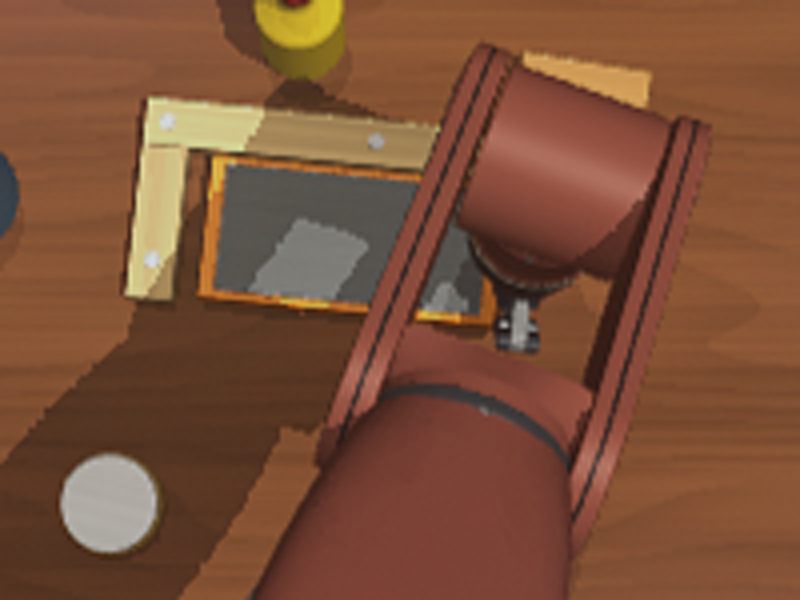

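The end gap is still about 17 mm (crop edge (212,160)–(200,295) against the batten at (186,150)–(173,298)), and the side gap about 5 mm. I'll push the end home gently.

Call:
{"api": "send_rows", "payload": {
  "targets": [
    [0.05,0,0,0,0.5],
    [0.05,0,0,0,0.5],
    [0.03,0,0,0,0.5],
    [0.02,0,0,0,0.5],
    [0.015,0,0,0,0.5],
    [0,0,0,0,0.5]
  ]
}}

```text
t: 11.65
position: [0.5633, -0.1089, 0.0082]
orientation: [-0.0, 0.741, 0.672, -0.0]
ft_force: [0.1, -5.1, 0.9]
finger_gap: 0.0426
grasp_force: 2.0
```

Call:
{"api": "send_rows", "payload": {
  "targets": [
    [0.015,0,0,0,0.5],
    [0,0,0,0,0.5]
  ]
}}

```text
t: 11.9
position: [0.5635, -0.108, 0.0083]
orientation: [0.0, 0.741, 0.672, -0.0]
ft_force: [-1.2, -6.2, -0.5]
finger_gap: 0.0427
grasp_force: 3.1
```

```bash
python3 -c "
from h import *
st();d=snap('top');hs(d)"
```

```text
t 11.9 stopxy [-0.0515 -0.2034] z 0.0083 yaw-rel 1.5708 tilt [-0.0002 -0.0007] F [-1.2 -6.2 -0.5] gap 0.0427 q [-0.33  0.36  1.81 -0.    0.97 -0.23]
holder stop [-0.0519 -0.0636] rel 0.0053 wh 0.1309 0.0933 corners [[-0.0982, -0.1293], [-0.0049, -0.1288], [-0.0056, 0.0021], [-0.0989, 0.0016]]
```

Call:
{"api": "send_rows", "payload": {
  "targets": [
    [0.02,0,0,0,0.5],
    [0,0,0,0,0.5],
    [0,0,0,0,0.5]
  ]
}}

```text
t: 12.32
position: [0.5635, -0.1079, 0.0083]
orientation: [0.001, 0.741, 0.672, -0.001]
ft_force: [-1.7, -13.6, -0.1]
finger_gap: 0.0428
grasp_force: 6.9
```

Call:
{"api": "send_rows", "payload": {
  "targets": [
    [0.02,0,0,0,0.5],
    [0,0,0,0,0.5],
    [0,0,0,0,0.5]
  ]
}}

```text
t: 12.7
position: [0.5635, -0.1079, 0.0084]
orientation: [0.002, 0.741, 0.672, -0.002]
ft_force: [-3.3, -21.3, -1.8]
finger_gap: 0.0427
grasp_force: 10.7
```

Force rises with no further motion, so the end is home. Now I'll back off and go round to press the long side flush.

Call:
{"api": "send_rows", "payload": {
  "targets": [
    [-0.1,0,0,0,0.5],
    [-0.25,0,0,0,0.5],
    [0,0,-0.5,0,0.5],
    [0,0,-0.5,0,0.5],
    [0,-0.33,-0.3,0,0.5],
    [0,-0.33,0,0,0.5],
    [0,-0.34,0,0,0.5],
    [0.35,0,0,0,0.5],
    [0.35,0,0,0,0.5],
    [0.35,0,0,0,0.5],
    [0.35,0,0,0,0.5],
    [0,0,0,0,0.5]
  ]
}}

```text
t: 14.2
position: [0.4742, 0.0136, 0.138]
orientation: [-0.001, 0.74, 0.673, 0.0]
ft_force: [-0.2, 0.5, -0.4]
finger_gap: 0.0427
grasp_force: 0.0
```

Call:
{"api": "send_rows", "payload": {
  "targets": [
    [0,0,0,0.0555,0.5],
    [0,0,0,0.0555,0.5],
    [0,0,0,0.0555,0.5],
    [0,0,0,0.0555,0.5],
    [0,0,0,0.0555,0.5],
    [0,0,0,0.0555,0.5],
    [0,0,0,0.0555,0.5],
    [0,0,0,0.0555,0.5],
    [0,0,0,0.056,0.5],
    [0,0,0,0,0.5],
    [0,0,0,0,0.5]
  ]
}}

```text
t: 15.58
position: [0.4746, 0.0107, 0.1382]
orientation: [-0.0, 0.999, -0.048, -0.0]
ft_force: [0.8, 0.2, -0.6]
finger_gap: 0.0427
grasp_force: 0.0
```

```bash
python3 -c "
from h import *
st();d=snap('top');hs(d)"
```

```text
t 15.575 stopxy [-0.1516 -0.0941] z 0.1382 yaw-rel 0.0031 tilt [-0.0004  0.0004] F [ 0.8  0.2 -0.6] gap 0.0427 q [-0.14 -0.05  2.    0.    1.19  1.52]
holder stop [-0.0509 -0.0952] rel -0.0031 wh 0.1893 0.0916 corners [[-0.097, -0.1897], [-0.0054, -0.19], [-0.0048, -0.0007], [-0.0964, -0.0005]]
```

Call:
{"api": "send_rows", "payload": {
  "targets": [
    [0,0,0.4,0.001,0.5],
    [0,0,0.4,0,0.5],
    [0,0,0.3,0,0.5],
    [0,0,0.15,0,0.5],
    [0,0,0.05,0,0.5],
    [0,0,0,0,0.5],
    [0.1,0,0,0,0.5],
    [0.1,0,0,0,0.5],
    [0.08,0,0,0,0.5],
    [0.05,0,0,0,0.5],
    [0.05,0,0,0,0.5],
    [0.03,0,0,0,0.5],
    [0.03,0,0,0,0.5],
    [0.02,0,0,0,0.5],
    [0,0,0,0,0.5]
  ]
}}

```text
t: 17.5
position: [0.5193, 0.0064, 0.008]
orientation: [-0.0, 0.999, -0.051, -0.001]
ft_force: [-5.8, 1.2, 4.9]
finger_gap: 0.0425
grasp_force: 2.6
```

Call:
{"api": "send_rows", "payload": {
  "targets": [
    [0.02,0,0,0,0.5],
    [0,0,0,0,0.5],
    [0,0,0,0,0.5]
  ]
}}

```text
t: 17.88
position: [0.5204, 0.0063, 0.0077]
orientation: [-0.0, 0.999, -0.051, -0.002]
ft_force: [-8.0, 1.1, 5.2]
finger_gap: 0.0425
grasp_force: 3.8
```

```bash
python3 -c "
from h import *
st()"
```

```text
t 17.875 stopxy [-0.1056 -0.0939] z 0.0077 yaw-rel -0.0029 tilt [-0.0043  0.0006] F [-8.   1.1  5.2] gap 0.0425 q [-0.14  0.26  1.95  0.    0.94  1.53]
```

Call:
{"api": "send_rows", "payload": {
  "targets": [
    [0.02,0,0,-0.001,0.5],
    [0,0,0,0,0.5],
    [0,0,0,0,0.5]
  ]
}}

```text
t: 18.25
position: [0.5228, 0.006, 0.0077]
orientation: [-0.0, 0.999, -0.049, -0.002]
ft_force: [-6.2, 0.7, 2.4]
finger_gap: 0.0427
grasp_force: 2.8
```

Call:
{"api": "send_rows", "payload": {
  "targets": [
    [0.02,0,0,0,0.5],
    [0,0,0,0,0.5],
    [0,0,0,0,0.5]
  ]
}}

```text
t: 18.62
position: [0.5237, 0.0059, 0.0076]
orientation: [-0.0, 0.999, -0.049, -0.003]
ft_force: [-9.4, 1.0, 8.4]
finger_gap: 0.0425
grasp_force: 5.0
```

Call:
{"api": "send_rows", "payload": {
  "targets": [
    [0.02,0,0,0,0.5],
    [0,0,0,0,0.5],
    [0,0,0,0,0.5]
  ]
}}

```text
t: 19.0
position: [0.5236, 0.0059, 0.0072]
orientation: [-0.0, 0.999, -0.049, -0.005]
ft_force: [-16.9, 1.0, 12.9]
finger_gap: 0.0429
grasp_force: 8.4
```

Call:
{"api": "send_rows", "payload": {
  "targets": [
    [0.02,0,0,0,0.5],
    [0,0,0,0,0.5],
    [0,0,0,0,0.5]
  ]
}}

```text
t: 19.38
position: [0.5236, 0.006, 0.0067]
orientation: [-0.0, 0.999, -0.049, -0.007]
ft_force: [-22.3, 0.2, 16.7]
finger_gap: 0.0431
grasp_force: 11.5
```

The side is flush: force rises and the position is static. I'll retreat and check.

Call:
{"api": "send_rows", "payload": {
  "targets": [
    [-0.05,0,0,0,0.5],
    [-0.2,0,0,0,0.5],
    [-0.2,0,0,0,0.5],
    [0,0,-0.5,0,0.5],
    [0,0,-0.5,0,0.5],
    [0,0,-0.5,0,0.5],
    [0,0.4,0,0,0.5],
    [0,0.5,0,0,0.5],
    [0,0.5,0,0,0.5],
    [0,0.5,0,0,0.5],
    [0,0,0,0,0.5],
    [0,0,0,0,0.5]
  ]
}}

```text
t: 20.88
position: [0.4672, -0.1794, 0.1583]
orientation: [-0.0, 0.999, -0.05, 0.0]
ft_force: [-0.1, -0.7, 0.6]
finger_gap: 0.0427
grasp_force: 0.0
```

```bash
python3 -c "
from h import *
st();d=snap('top','t5.png');hs(d)
im=d['img'][130:280,180:380,::-1];cv2.imwrite('pics/t5c.png',cv2.resize(im,None,fx=4,fy=4,interpolation=cv2.INTER_CUBIC))"
```

```text
t 20.875 stopxy [-0.1403 -0.2839] z 0.1583 yaw-rel -0.0009 tilt [0.0006 0.0003] F [-0.1 -0.7  0.6] gap 0.0427 q [-0.52 -0.01  1.92  0.    1.23  1.15]
holder stop [-0.0433 -0.0941] rel -0.0056 wh 0.1921 0.0995 corners [[-0.0936, -0.1899], [0.0059, -0.1904], [0.0069, 0.0017], [-0.0925, 0.0022]]
```

View pics/t5c.png

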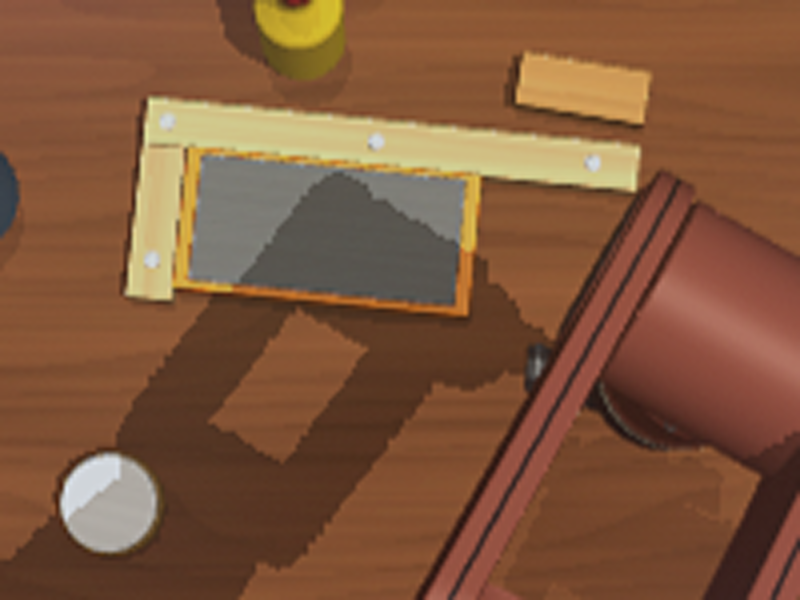

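View pics/t5.png

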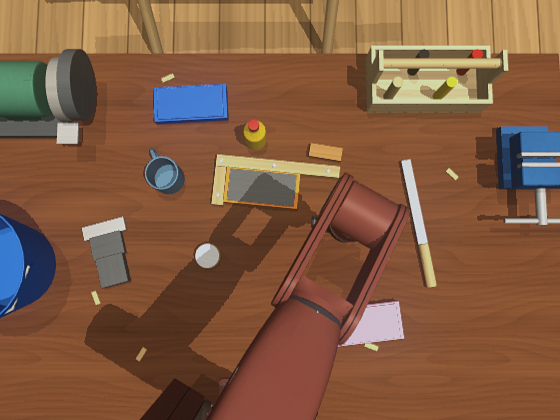

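The crop shows the long side flush (edge (205,150)–(480,177)). The end looks home within about 1 mm, with a faint line near (183,200). I'll press the end once more to be sure. All bystanders look unmoved.

Call:
{"api": "send_rows", "payload": {
  "targets": [
    [0.47,0,0,0,0.5],
    [0.47,0,0,0,0.5],
    [0,0,0,-0.0555,0.5],
    [0,0,0,-0.0555,0.5],
    [0,0,0,-0.0555,0.5],
    [0,0,0,-0.0555,0.5],
    [0,0,0,-0.0555,0.5],
    [0,0,0,-0.0555,0.5],
    [0,0,0,-0.0555,0.5],
    [0,0,0,-0.0555,0.5],
    [0,0,0,-0.056,0.5],
    [0,0,0,0,0.5],
    [0,0,0.5,0,0.5],
    [0,0,0.5,0,0.5],
    [0,0,0.3,0,0.5],
    [0,0,0.15,0,0.5],
    [0,0,0.05,0,0.5],
    [0,0,0,0,0.5]
  ]
}}

```text
t: 23.18
position: [0.5615, -0.1889, 0.0093]
orientation: [0.001, 0.741, 0.671, 0.0]
ft_force: [0.0, -0.8, 0.2]
finger_gap: 0.0429
grasp_force: 0.0
```

```bash
python3 -c "
from h import *
st()"
```

```text
t 23.175 stopxy [-0.0456 -0.2842] z 0.0093 yaw-rel 1.5703 tilt [ 0.0015 -0.0007] F [ 0.  -0.8  0.2] gap 0.0429 q [-0.46  0.4   1.76  0.    0.98 -0.36]
```

Call:
{"api": "send_rows", "payload": {
  "targets": [
    [0.2,0,0,0,0.5],
    [0.2,0,0,0,0.5],
    [0.2,0,0,0,0.5],
    [0.1,0,0,0,0.5],
    [0.05,0,0,0,0.5],
    [0.03,0,0,0,0.5],
    [0.02,0,0,0,0.5],
    [0.02,0,0,0,0.5],
    [0,0,0,0,0.5]
  ]
}}

```text
t: 24.3
position: [0.5685, -0.1085, 0.0083]
orientation: [0.001, 0.741, 0.671, -0.001]
ft_force: [-1.5, -5.0, -0.8]
finger_gap: 0.0427
grasp_force: 2.5
```

Call:
{"api": "send_rows", "payload": {
  "targets": [
    [0.02,0,0,0,0.5],
    [0,0,0,0,0.5],
    [0,0,0,0,0.5]
  ]
}}

```text
t: 24.68
position: [0.5686, -0.1084, 0.0083]
orientation: [0.001, 0.741, 0.671, -0.002]
ft_force: [-1.5, -12.5, -1.7]
finger_gap: 0.0426
grasp_force: 6.4
```

```bash
python3 -c "
from h import *
st()"
```

```text
t 24.675 stopxy [-0.0464 -0.2034] z 0.0083 yaw-rel 1.5705 tilt [-0.0002 -0.0043] F [ -1.5 -12.5  -1.7] gap 0.0426 q [-0.32  0.37  1.8  -0.    0.97 -0.22]
```

Call:
{"api": "send_rows", "payload": {
  "targets": [
    [0.03,0,0,0,0.5],
    [0,0,0,0,0.5],
    [0,0,0,0,0.5],
    [-0.05,0,0,0,0.5],
    [-0.2,0,0,0,0.5],
    [-0.4,0,0,0,0.5],
    [0,0,-0.5,0,0.5],
    [0,0,-0.5,0,0.5],
    [0,0,-0.5,0,0.5],
    [-0.5,0,0,0,0.5],
    [-0.5,0,0,0,0.5],
    [0,0,0,0,0.5],
    [0,0,0,0,0.5]
  ]
}}

```text
t: 26.3
position: [0.5526, -0.2664, 0.1579]
orientation: [-0.001, 0.741, 0.671, 0.0]
ft_force: [-0.2, 0.2, 0.2]
finger_gap: 0.0425
grasp_force: 0.0
```

```bash
python3 -c "
from h import *
st();d=snap('top');hs(d)
im=d['img'][140:220,205:320,::-1];cv2.imwrite('pics/t6c.png',cv2.resize(im,None,fx=6,fy=6,interpolation=cv2.INTER_CUBIC))"
```

```text
t 26.3 stopxy [-0.0468 -0.3622] z 0.1579 yaw-rel 1.5699 tilt [-0.0004  0.0011] F [-0.2  0.2  0.2] gap 0.0425 q [-0.58  0.25  1.63  0.    1.26 -0.48]
holder stop [-0.0457 -0.0938] rel -0.0047 wh 0.1926 0.0945 corners [[-0.0933, -0.1899], [0.0011, -0.1903], [0.002, 0.0023], [-0.0924, 0.0028]]
```

View pics/t6c.png

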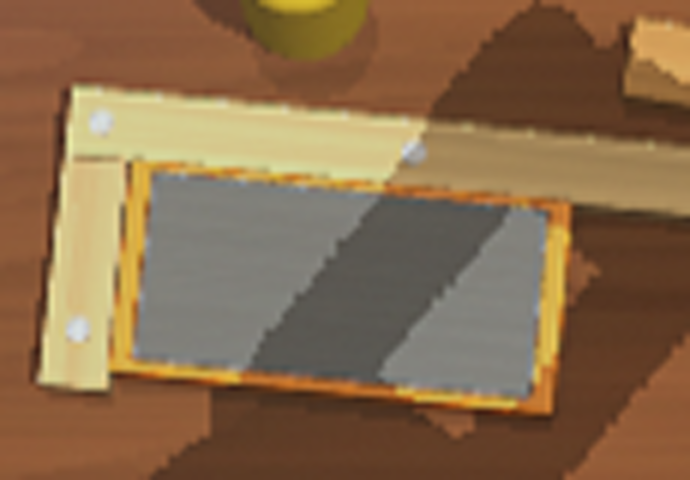

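The crop shows the holder against both battens, with its long edge at (130,165)–(570,205) and its end at (130,165)–(110,370), and the hand is clear. Handing in.

```bash
python3 -c "
from station import *
print(job_done())"
```

```text
the job is handed in; nothing more can be done
None
```

The holder is seated in the corner stop, long side flush against the long batten and end home against the short one; it was only pushed, the bystanders look unmoved, the hand is clear, and I handed the job in at about 26 s.

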